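# Find and mark the balance point of a brake torque lever

### The arm

A 7-joint arm with a two-finger parallel gripper is mounted at the origin on the work surface. World frame = base frame: x ahead of the robot, y to its left, z up, the work surface at z = 0. Lengths are in mm, angles in rad, forces in N, time in s.
With the tool pointing down it reaches from about 400 to 900 mm from the base axis. Payload 5.5 kg.
Tool frame: the origin (TCP) lies midway between the tips of the shut fingers; the grasp point (between the pads) lies 19 mm behind it; z points along the fingers, y is the line along which they close (so a half turn about z gives the same grasp; the last joint's range is limited). The gripper opens to 92 mm and grips with 3 to 60 N. Pads are 19 mm wide; open, the fingers measure 130 mm over their backs; the gripper's body (75 mm by 190 mm) begins 47 mm behind the grasp point.
Start: joints at [1.444, 0.501, -0.427, 1.55, 0.221, 1.138, -0.21], TCP at [247.035, -601.227, 226.729] pointing down, gripper open.
Joint ranges: [-2.88, 2.88], [-0.31, 2.03], [-1.54, 1.56], [0.2, 2.42], [-1.41, 4.55], [0.19, 2.02], [-2.57, 2.57]. Speed limits (rad/s): [2.57, 2.57, 3.14, 3.14, 3.14, 3.14, 3.14].

### API

Orientations are given as a rotation vector (axis times angle).
In Python, from bench import * gives the robot as it stands.
- The arm moves only by the tool play_rows, never from a script. Its argument "deltas" is a list of rows, each a list of 3 entries, a list of its own where there are three numbers: the shift along the tool's x, y, z in mm, then the turn, a rotation vector about the tool's x, y, z in rad, then the finger opening in mm, from 0 to 91.8. In form: [[[tx, ty, tz], [wx, wy, wz], grip], ...]. A call has 1 to 20 rows; each row shifts and turns the commanded pose from where the row before left it, along the tool's axes as they then stand; what a row does not reach is not made up. A row lasts 1/8 s, in which the tool goes at most 62.5 mm and 10.7 degrees, less where a joint would pass 70% of its speed; a pose out of reach is approached as far as the arm can. A call is refused whole if a number of a shift passes 62.5 or a number of a turn 0.188, either way. A call with a gripper value outside its range is refused whole. The fingers move at their own pace and stop on an object; "grip_force" is the grip in N (left out, the last holds). Time passes only in rows, so rows that do not move let the fingers close. It gives the time, the measured TCP pose, the force, the opening and the grip force at its end, in the units of the state.
- get_state(): the state, without advancing time (a new reading comes with each control period).
- snapshot(name): name is "scene" or "top" or "wrist"; returns the picture (480x640x3 uint8, red, green, blue); there is no depth.
- calibration(name): a dict with "fovy" (degrees; the focal length in pixels is half the picture's height over the tangent of half this angle, whatever the lens; pixels are square), "cx", "cy" (the principal point, pixels), "camera_from_world" (4x4, takes a point from world to camera coordinates); the wrist camera has in their place "hand_eye" (4x4, takes a point from camera to tool coordinates, whose origin is the TCP and whose axes are the flange's). Camera axes: x right, y up, looking along -z (the intrinsics and any distortion apply to the point x, -y, -z); pixel columns grow to the right and rows downward; lengths in mm; the calibration is good to about 2 mm. A picture is of the moment at which its call begins: read the wrist's pose just before it. calibration takes no time and is no camera call.
- job_done(): hands the job in; it is judged then, once.
Trained networks look in the newest picture that a camera, given by its name, has taken for a name from the list of things; names that differ only in an ending like _2 or _b are one class to them, and where a whole thing is asked for, a point or a joint stands for the part that bears it (a point fixed in the world has none). Each returns a list of dicts, best first, with "conf" (0 to 1); they miss things now and then, are a little off and sometimes report something else, mostly with a low value. They report only what shows in the picture. A call takes as long as a camera call.
- boxes_of(camera, thing): "at" ([x, y, z] in mm, in world coordinates, good to about 4 mm: the middle of the surface that is visible of it).
- mark_of(camera, thing): "at" ([x, y, z] in mm, in world coordinates, good to about 4 mm: a listed point, or the origin of a listed thing).
The state is a dict: "t": time; "qpos": joint angles; "qd": joint speeds; "tau": joint torques, N m; "position": TCP position; "ee_rot": TCP orientation; "ft_force": force on the tool from outside, world axes, zero at the start; "wrist_torque": the same for the moment, N m; "grip_width": finger opening in mm; "grasp_force": force on a finger pad.
Only numpy, scipy, OpenCV 4.12 (cv2) and the standard library are available. Lean on these libraries where they do the work, as an engineer would, in place of code of your own. Each camera call takes 0.05 s, during which the arm holds its last target. There are 200 camera calls.

### The job

Find the balance point of the brake's torque lever: slide the lever along the balancing stand, across the fulcrum blade and without lifting it off, until it tips up from its rest and, let go, stays level on the blade alone; do not press hard on the blade. Then mark that point by setting the rider squarely astride the lever, directly above the blade, so that the lever is left balanced level with the rider on it, and leave everything else on the bench where it is.

Things in the scene. Friction and masses are not known exactly. Their poses are not given: they have to be found in the camera images.
- stand: Balancing stand fixed to the bench: grey base plate 70 x 240 x 12 mm with an upright steel fulcrum blade in the middle and a lower rest at each end. Origin at the centre of the plate's underside, z up; the lever slides along its y axis.
- blade (a point): Centre of the flat top of the fulcrum blade, 70 mm above the bench; axes as the stand's. The blade is 40 mm wide (x) and 12 mm thick along y, capped with a strip of hard black rubber that damps rocking.
- rest (a point): Centre of the top of the rest on the stand's -y side, 90 mm from the blade's middle, 62 mm above the bench (8 mm below the blade); 44 mm wide (x), 10 mm long (y). A twin stands at +y. Each has two guide ears, 26 mm apart, rising to 78 mm above the bench, that keep the lever in line.
- lever: Loose torque lever lying along the stand (y axes agree): aluminium bar 20 mm wide (x), 14 mm high (z), 420 mm long (y), hub at its -y end. Origin at mid-length on the underside. Starts across the blade, tipped about 0.09 rad with the hub down onto the -y rest. Let go, it stays level only if its balance point is over the 12 mm thick blade; else it tips about 0.09 rad onto a rest.
- hub_foot (a point): Centre of the underside of the lever's round dark steel clamp hub (lever's y = -235 mm), 50 mm diameter, 22 mm high, underside flush with the bar. Its weight differs: the lever weighs 0.42 to 0.55 kg and balances 55 to 105 mm (the heavier, the more) from the bar's mid-length towards the hub, at the start on the hub's side of the blade, so the lever must go 15 to 90 mm towards the stand's +y.
- lever_end (a point): Centre of the plain end face of the bar (lever's y = +210 mm, 7 mm above its underside).
- rider: Loose aluminium rider, an upside-down U, 55 g, standing on its legs in the row of three small things beyond the stand: 36 mm wide (x), 22 mm long (y), 30 mm high, plus a dark thumb screw (16 mm diameter, to 41 mm high). Slot from below along y, 26 mm wide, 9 mm deep. Origin at the centre between its feet; seated on the bar it is 5 mm above the bar's underside.
- coupling: Bystander: stepped steel coupling half, 42 mm diameter, 34 mm high, origin at the centre of its underside.
- weight: Bystander: dark steel calibration weight with a knob, 44 mm diameter, 36 mm high, origin at the centre of its underside.
- bearing: Bystander: ball bearing ring, 40 mm diameter, 12 mm high, lying flat, origin at the centre of its underside.
- driver: Bystander: screwdriver lying on the bench.
- spanner: Bystander: spanner lying on the bench.
- meter: Bystander: hand multimeter 150 x 75 x 30 mm lying on its back, origin at the centre of its underside.
- tray: Bystander: black open tray 100 x 160 x 35 mm, origin at the centre of its underside.

How it is judged (in metres and radians):
On the way, in this order (a step that is already met when the one before it is completed fails the run):
1. the lever, let go, stays level on the fulcrum blade alone (angle between lever's own z axis and vertical below 0.025 rad and contact force between lever and stand above 1 N and linear speed of lever below 0.03 m/s and angular speed of lever below 0.2 rad/s and contact force between lever and the arm below 0.05 N and contact force between lever and the fingers below 0.05 N), for 0.5 s.
2. the rider sits astride the lever directly above the blade, the lever still level (angle between lever's own z axis and vertical below 0.025 rad and contact force between lever and stand above 1 N and linear speed of lever below 0.03 m/s and angular speed of lever below 0.2 rad/s and y of rider in the frame of blade between -0.005 and 0.005 m and z of rider in the frame of lever between 0.002 and 0.0075 m and x of rider in the frame of lever between -0.006 and 0.006 m and angle between rider's own z axis and vertical below 0.08 rad and contact force between rider and lever above 0.1 N and linear speed of rider below 0.02 m/s), for 0.2 s.
At the end, for the whole second after the job is handed in: The lever lies at rest, level within 0.025 rad, on the fulcrum blade; the rider sits astride it, seated on the bar (upright within 0.08 rad, within 6 mm of its middle line) and within 5 mm along the lever of the middle of the blade; all is let go (all of step 2); the robot touches nothing.
It fails at once if the lever is pressed on the stand with more than 35 N (contact force between lever and stand above 35 N).
It fails at once if the lever is lifted off the stand (its mid-length raised beyond 95 mm above the bench) or falls from it (height (world z) of lever above 0.095 m or height (world z) of lever below 0.05 m or angle between lever's own z axis and vertical above 0.25 rad).
It fails at once if a bystander is moved more than 20 mm (distance of any of coupling, weight, bearing, driver, spanner, meter, tray from where it was at the start of the episode above 0.02 m).
It also fails if it takes over 72 s, if anything falls off the work surface, if the arm or the gripper's body presses on something with over 40 N, if the wrist force passes 120 N, or if a joint passes its speed limit or range.

## Working session

There is one attempt and no reset: what is moved stays moved. The work goes in short steps, Python scripts to look and compute and a tool call to move; the robot and the scene stay as the last step left them, time stands still between calls to the robot, and variables do not carry over. Pictures are saved under pics/ and viewed, at most 10 in all, crops included, and the job is handed in when it is done.

Besides the shell and the picture viewer there is one more tool, called after "Call:" as name(argument=value, ...), one argument or row to a line, values as JSON. play_rows: Moves the arm, as the interface text tells. Its arguments: {"type":"object","properties":{"deltas":{"type":"array"},"grip_force":{"type":"number"}},"required":["deltas"]}

```bash
ls; mkdir -p pics; python3 - <<'E'
from bench import *
import cv2,numpy as np
s=get_state();print(s)
ims=[]
for c in ("scene","top"):
    im=snapshot(c);cv2.imwrite(f"pics/{c}0.png",im[:,:,::-1])
    k=calibration(c);print(c,k)
    for n in ["blade","rest","lever","hub_foot","lever_end","rider","coupling","weight","bearing","meter","tray","stand"]:
        print(c,n,[(np.round(d["at"],1).tolist(),round(d["conf"],2)) for d in mark_of(c,n)[:2]])
print(calibration("wrist"));print(get_state()["t"])
E
```

```text
pics
{'t': 0.0, 'qpos': array([ 1.44420025,  0.50185083, -0.42676206,  1.5514103 ,  0.22079035,
        1.13831228, -0.21028974]), 'qd': array([-0.00042707,  0.0010441 ,  0.0002773 ,  0.00049405,  0.00180417,
        0.00039659, -0.00026507]), 'tau': array([ 3.21536545e-04, -5.66603422e+01, -5.81606224e+00, -2.79115498e+01,
       -6.85070269e-02,  3.08691000e-02,  2.00428331e-04]), 'position': array([ 246.68292481, -600.62981599,  225.69043558]), 'ee_rot': array([-3.08023711e+00, -6.08094893e-01,  4.88075922e-04]), 'ft_force': array([ 0.29232563, -0.07057632,  0.02707565]), 'wrist_torque': array([ 0.00515846,  0.04900427, -0.00184187]), 'grasp_force': 0.0, 'grip_width': 91.88654182143841}
scene {'fovy': 54.7059897641783, 'cx': 317.5719292574707, 'cy': 235.28194495433732, 'camera_from_world': array([[-9.51031332e-02,  9.95370637e-01, -1.38812200e-02,
         6.31146644e+01],
       [-7.08293047e-01, -5.78627193e-02,  7.03543079e-01,
         3.22088084e+02],
       [ 6.99482918e-01,  7.67411228e-02,  7.10517028e-01,
        -1.41402042e+03],
       [ 0.00000000e+00,  0.00000000e+00,
[... 1370 characters left out ...]
.9, 49.4], 0.18)]
top coupling [([666.4, -20.7, 1.7], 0.6)]
top weight [([672.5, 169.4, 5.1], 0.83)]
top bearing [([357.0, -209.8, 1.0], 0.81)]
top meter [([660.2, 406.0, 1.7], 0.63)]
top tray [([443.7, -432.3, 0.2], 0.64)]
top stand [([510.6, 32.4, 3.0], 0.86)]
{'fovy': 60.39346053475638, 'cx': 322.89102568111775, 'cy': 240.41624070818543, 'hand_eye': array([[ 6.41598842e-04,  9.59279628e-01,  2.82457403e-01,
         7.70944268e+01],
       [ 9.99999713e-01, -5.01893907e-04, -5.66960031e-04,
        -7.33439668e-01],
       [-4.02109558e-04,  2.82457685e-01, -9.59279675e-01,
        -1.56541283e+02],
       [ 0.00000000e+00,  0.00000000e+00,  0.00000000e+00,
         1.00000000e+00]])}
1.3
```

View pics/scene0.png

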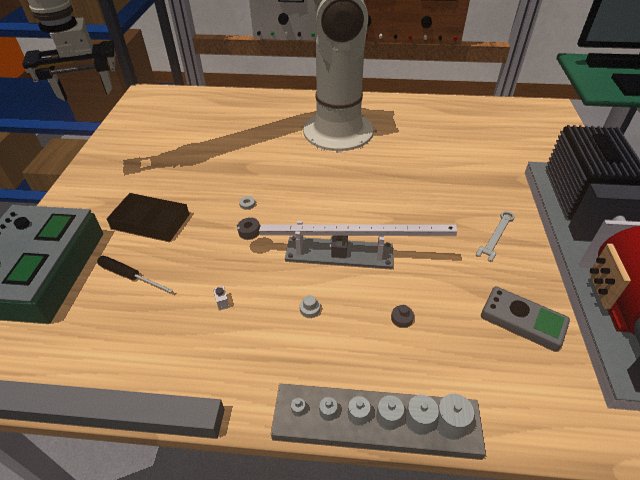

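View pics/top0.png

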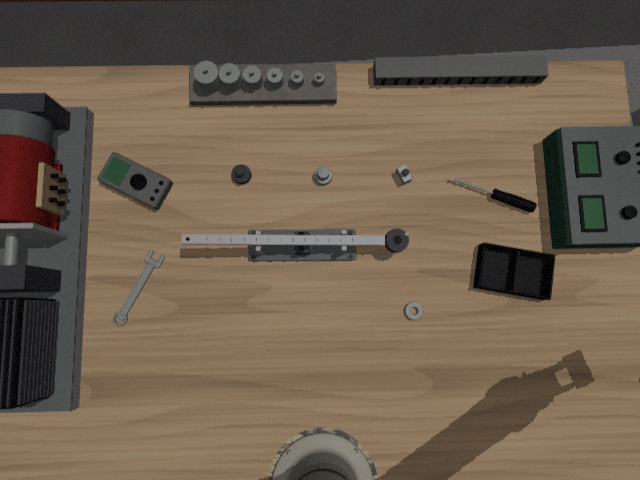

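The scene picture shows the lever's hub at px (249,228), the rider at (221,298), the coupling at (310,306) and the weight at (402,316). In the top view the hub is at (396,240), the lever end at (187,240) and the rider at (404,175). The lever lies along world y near x≈510. I plan to push the hub toward +y with the fingers shut, with the tool x axis turned to world +y.

```bash
cat > h.py <<'E'
from bench import *
import numpy as np
from scipy.spatial.transform import Rotation as R
def plan(target,phi,n,pose=None):
    "rows from the present pose to target with tool x at heading phi, tool down"
    s=get_state(); p=s["position"]; r=R.from_rotvec(s["ee_rot"])
    goal=R.from_matrix(np.array([[np.cos(phi),np.sin(phi),0],[np.sin(phi),-np.cos(phi),0],[0,0,-1]]).T)
    w=(r.inv()*goal).as_rotvec(); d=(np.array(target)-p)/n
    for i in range(n):
        print(np.round(r.inv().apply(d)).tolist(), np.round(w/n,3).tolist()); r=r*R.from_rotvec(w/n)
E
python3 -c "
from h import *
plan([560,-260,220],np.pi/2,9)"
```

```text
[47.0, -22.0, 1.0] [0.0, 0.0, -0.131]
[49.0, -16.0, 1.0] [0.0, 0.0, -0.131]
[51.0, -9.0, 1.0] [0.0, 0.0, -0.131]
[51.0, -2.0, 1.0] [0.0, 0.0, -0.131]
[51.0, 4.0, 1.0] [0.0, 0.0, -0.131]
[50.0, 11.0, 1.0] [0.0, 0.0, -0.131]
[48.0, 18.0, 1.0] [0.0, 0.0, -0.131]
[46.0, 24.0, 1.0] [0.0, 0.0, -0.131]
[42.0, 30.0, 1.0] [0.0, 0.0, -0.131]
```

Call:
play_rows(
  deltas=[
    [[47,-22,1],[0,0,-0.131],40],
    [[49,-16,1],[0,0,-0.131],10],
    [[51,-9,1],[0,0,-0.131],0],
    [[51,-2,1],[0,0,-0.131],0],
    [[51,4,1],[0,0,-0.131],0],
    [[50,11,1],[0,0,-0.131],0],
    [[48,18,1],[0,0,-0.131],0],
    [[46,24,1],[0,0,-0.131],0],
    [[42,30,1],[0,0,-0.131],0],
    [[0,0,0],[0,0,0],0],
  ],
)

```text
t: 2.55
position: [564.3, -254.5, 218.2]
ee_rot: [-2.213, -2.229, -0.006]
ft_force: [-0.4, 0.5, 0.4]
grip_width: 1.3
grasp_force: 0.0
```

```bash
python3 - <<'E'
from h import *
import cv2
s=get_state();print(s["t"],s["position"],s["ee_rot"],s["grip_width"],s["qpos"])
im=snapshot("wrist");cv2.imwrite("pics/w1.png",im[:,:,::-1])
for n in ["rider","hub_foot","rest","blade","lever"]:
    print(n,[(np.round(d["at"],1).tolist(),round(d["conf"],2)) for d in mark_of("wrist",n)[:2]])
plan([510,-225,150],np.pi/2,3)
E
```

```text
2.55 [ 564.25655576 -254.49337311  218.22487192] [-2.21307505 -2.22932524 -0.00640431] 1.258318130711969 [ 0.94625739  0.53438076 -0.78136292  1.63423506  0.40171411  1.13995084
  0.07206285]
rider [([662.8, -197.2, -1.9], 0.57)]
hub_foot [([503.5, -166.5, 50.2], 0.92)]
rest []
blade []
lever []
[12.0, -17.0, 23.0] [-0.0, 0.0, -0.002]
[12.0, -17.0, 23.0] [-0.0, 0.0, -0.002]
[12.0, -17.0, 23.0] [-0.0, 0.0, -0.002]
```

View pics/w1.png

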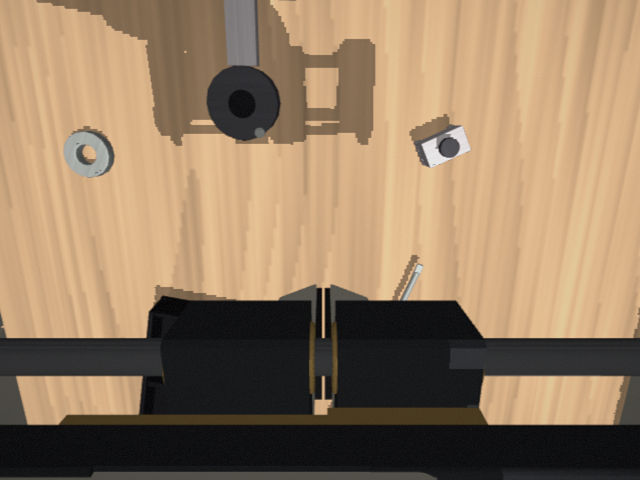

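The wrist view shows the hub at px (243,103) and the rider at (445,146). The rider's wide side is turned roughly 20° counter-clockwise. The open path behind the hub is clear.

```bash
cat >> h.py <<'E'
import cv2
def ray(name,uv,z,s=None):
    "world points on the plane at height z seen at pixels uv"
    k=calibration(name); f=240/np.tan(np.radians(k["fovy"]/2))
    uv=np.atleast_2d(uv).astype(float)
    d=np.c_[(uv[:,0]-k["cx"])/f,-(uv[:,1]-k["cy"])/f,-np.ones(len(uv))]
    if name=="wrist":
        s=s or get_state(); T=np.eye(4); T[:3,:3]=R.from_rotvec(s["ee_rot"]).as_matrix(); T[:3,3]=s["position"]; T=T@k["hand_eye"]
    else: T=np.linalg.inv(k["camera_from_world"])
    w=d@T[:3,:3].T; o=T[:3,3]
    return o+w*((z-o[2])/w[:,2])[:,None]
E
python3 - <<'E'
from h import *
print(ray("wrist",[(243,103)],72), ray("wrist",[(228,0),(257,0)],75))
print(ray("wrist",[(418,147),(461,125),(470,150),(432,167),(448,147)],30))
E
```

```text
[[ 505.24717475 -174.2943419    72.        ]] [[ 499.86514714 -111.28405423   75.        ]
 [ 518.57912563 -111.37125247   75.        ]]
[[ 638.16737628 -207.50025788   30.        ]
 [ 671.65237629 -190.37416267   30.        ]
 [ 680.78012437 -210.08228918   30.        ]
 [ 650.71745863 -223.70789419   30.        ]
 [ 662.61929244 -207.60758792   30.        ]]
```

Call:
play_rows(
  deltas=[
    [[12,-28,30],[0,0,0],0],
    [[8,-28,30],[0,0,0],0],
    [[0,0,40],[0,0,0],0],
    [[0,0,40],[0,0,0],0],
    [[0,0,18],[0,0,0],0],
    [[0,0,0],[0,0,0],0],
  ],
)

```text
t: 3.6
position: [504.2, -240.5, 59.0]
ee_rot: [-2.223, -2.217, 0.001]
ft_force: [0.0, 0.2, 1.1]
grip_width: 0.3
grasp_force: 0.0
```

```bash
python3 - <<'E'
from h import *
s=get_state();print(s["t"],s["position"],s["ee_rot"])
for c in ("scene","top","wrist"):
    im=snapshot(c);cv2.imwrite(f"pics/{c}2.png",im[:,:,::-1])
    for n in ["hub_foot","lever_end","lever"]:
        print(c,n,[(np.round(d["at"],1).tolist(),round(d["conf"],2)) for d in mark_of(c,n)[:1]])
E
```

```text
3.6 [ 504.22303922 -240.51256284   59.01340364] [-2.22323562e+00 -2.21696911e+00  8.77191046e-04]
scene hub_foot [([509.0, -165.3, 54.6], 0.95)]
scene lever_end [([514.2, 276.2, 99.5], 0.93)]
scene lever [([504.0, 66.4, 73.5], 0.65)]
top hub_foot [([511.1, -167.7, 50.6], 0.91)]
top lever_end [([513.1, 275.2, 99.3], 0.62)]
top lever [([509.9, 68.7, 71.4], 0.8)]
wrist hub_foot [([504.7, -166.1, 53.5], 0.88)]
wrist lever_end []
wrist lever []
```

View pics/wrist2.png

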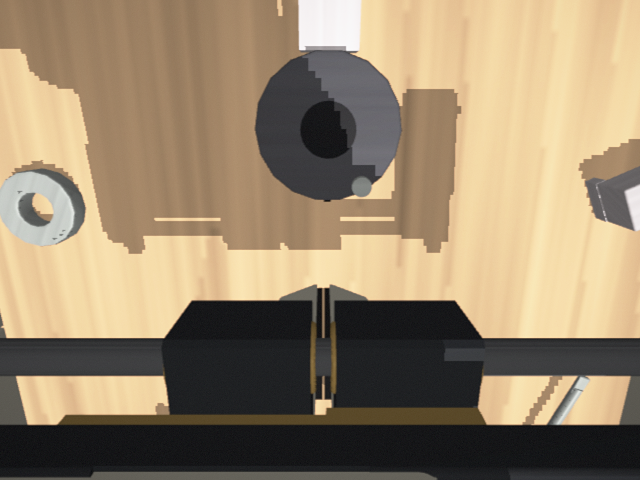

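The wrist view shows the hub at px (328,128), in line with the shut fingers at (323,300). I'll start the push.

Call:
play_rows(
  deltas=[
    [[12,2,0],[0,0,0],0],
    [[12,0,0],[0,0,0],0],
    [[8,0,0],[0,0,0],0],
    [[5,0,0],[0,0,0],0],
    [[5,0,0],[0,0,0],0],
    [[5,0,0],[0,0,0],0],
    [[5,0,0],[0,0,0],0],
  ],
)

```text
t: 5.08
position: [507.5, -189.4, 60.1]
ee_rot: [2.224, 2.217, -0.001]
ft_force: [-0.3, -4.8, 3.8]
grip_width: 0.4
grasp_force: 2.3
```

```bash
cat >> h.py <<'E'
def look():
    s=get_state();print(s["t"],np.round(s["position"],1),np.round(s["ft_force"],1))
    for c in ("scene","top"):
        im=snapshot(c);cv2.imwrite(f"pics/{c}_last.png",im[:,:,::-1])
        for n in ["hub_foot","lever_end","lever"]:
            print(c,n,[(np.round(d["at"],1).tolist(),round(d["conf"],2)) for d in mark_of(c,n)[:1]])
E
python3 -c "
from h import *
look()"
```

```text
5.075 [ 507.5 -189.4   60.1] [-0.3 -4.8  3.8]
scene hub_foot [([505.8, -151.1, 56.4], 0.65)]
scene lever_end [([514.0, 289.9, 99.7], 0.82)]
scene lever [([505.0, 81.2, 76.8], 0.75)]
top hub_foot [([509.2, -148.5, 50.9], 0.86)]
top lever_end [([514.0, 288.1, 102.9], 0.71)]
top lever [([509.5, 83.0, 74.6], 0.63)]
```

Call:
play_rows(
  deltas=[
    [[-6,0,0],[0,0,0],0],
    [[0,0,0],[0,0,0],0],
    [[0,0,0],[0,0,0],0],
  ],
)

```text
t: 5.85
position: [506.8, -193.9, 59.4]
ee_rot: [-2.223, -2.219, -0.0]
ft_force: [0.4, -1.0, -0.0]
grip_width: 0.5
grasp_force: 0.0
```

```bash
python3 -c "
from h import *
look()"
```

```text
5.85 [ 506.8 -193.9   59.4] [ 0.4 -1.  -0. ]
scene hub_foot [([504.4, -152.0, 55.2], 0.9)]
scene lever_end [([512.7, 290.2, 100.4], 0.84)]
scene lever [([505.3, 79.9, 77.2], 0.77)]
top hub_foot [([509.8, -149.1, 54.2], 0.64)]
top lever_end [([514.4, 290.1, 101.0], 0.65)]
top lever [([508.8, 83.5, 73.6], 0.95)]
```

Call:
play_rows(
  deltas=[
    [[6,0,0],[0,0,0],0],
    [[6,0,0],[0,0,0],0],
    [[-6,0,0],[0,0,0],0],
    [[0,0,0],[0,0,0],0],
    [[0,0,0],[0,0,0],0],
  ],
)

```text
t: 6.88
position: [507.1, -188.3, 59.7]
ee_rot: [-2.224, -2.219, -0.0]
ft_force: [-0.0, 0.1, -0.1]
grip_width: 0.7
grasp_force: 0.0
```

```bash
python3 -c "
from h import *
look()"
```

```text
6.875 [ 507.1 -188.3   59.7] [-0.   0.1 -0.1]
scene hub_foot [([505.6, -144.4, 54.0], 0.66)]
scene lever_end [([514.0, 297.6, 98.0], 0.59)]
scene lever [([508.3, 86.6, 76.9], 0.55)]
top hub_foot [([513.0, -144.6, 53.9], 0.65)]
top lever_end []
top lever [([510.0, 88.0, 70.9], 0.83)]
```

Call:
play_rows(
  deltas=[
    [[6,0,0],[0,0,0],0],
    [[6,0,0],[0,0,0],0],
    [[-6,0,0],[0,0,0],0],
    [[0,0,0],[0,0,0],0],
    [[0,0,0],[0,0,0],0],
  ],
)

```text
t: 7.9
position: [507.1, -182.3, 59.7]
ee_rot: [-2.224, -2.219, -0.0]
ft_force: [1.1, 0.3, -0.5]
grip_width: 0.5
grasp_force: 0.0
```

```bash
python3 -c "
from h import *
look()"
```

```text
7.9 [ 507.1 -182.3   59.7] [ 1.1  0.3 -0.5]
scene hub_foot [([507.1, -139.8, 60.2], 0.85)]
scene lever_end [([511.3, 304.7, 90.1], 0.96)]
scene lever [([503.2, 91.9, 74.7], 0.59)]
top hub_foot [([510.3, -139.2, 64.6], 0.91)]
top lever_end [([513.0, 304.0, 86.1], 0.61)]
top lever [([511.3, 95.3, 70.7], 0.77)]
```

Call:
play_rows(
  deltas=[
    [[6,0,0],[0,0,0],0],
    [[5,0,0],[0,0,0],0],
    [[-6,0,0],[0,0,0],0],
    [[0,0,0],[0,0,0],0],
    [[0,0,0],[0,0,0],0],
  ],
)

```text
t: 8.93
position: [507.1, -177.4, 59.7]
ee_rot: [-2.224, -2.219, -0.0]
ft_force: [0.2, -0.8, 0.5]
grip_width: 0.7
grasp_force: 0.0
```

```bash
python3 -c "
from h import *
look()"
```

```text
8.925 [ 507.1 -177.4   59.7] [ 0.2 -0.8  0.5]
scene hub_foot [([506.6, -134.8, 68.5], 0.58)]
scene lever_end [([512.6, 310.9, 76.9], 0.76)]
scene lever [([506.3, 100.4, 74.3], 0.66)]
top hub_foot [([511.5, -136.0, 71.0], 0.62)]
top lever_end [([513.7, 310.4, 75.4], 0.75)]
top lever [([510.2, 97.5, 70.4], 0.59)]
```

The lever is now level: hub foot z≈70 and lever end z≈76 (7 mm above the underside, so about 69). Next I back off and go to look at the rider.

Call:
play_rows(
  deltas=[
    [[-20,0,0],[0,0,0],0],
    [[-40,0,-20],[0,0,0],0],
    [[-20,20,-40],[0,0,0],60],
    [[0,40,-20],[0,0,0],60],
    [[0,0,0],[0,0,0],60],
  ],
)

```text
t: 9.95
position: [571.2, -257.2, 142.2]
ee_rot: [2.219, 2.217, 0.007]
ft_force: [0.2, 0.4, -0.6]
grip_width: 26.0
grasp_force: 0.0
```

```bash
python3 -c "
from h import *
look()
plan([693,-265,130],np.pi/2+.44,4)"
```

```text
9.95 [ 571.2 -257.2  142.2] [ 0.2  0.4 -0.6]
scene hub_foot [([506.5, -135.0, 74.1], 0.88)]
scene lever_end [([514.4, 308.9, 75.0], 0.79)]
scene lever [([508.5, 98.6, 71.6], 0.85)]
top hub_foot [([513.2, -132.2, 66.7], 0.72)]
top lever_end [([512.7, 310.0, 82.6], 0.76)]
top lever [([507.3, 99.7, 69.7], 0.59)]
[-2.0, 32.0, 2.0] [-0.0, -0.0, -0.111]
[-5.0, 31.0, 2.0] [-0.0, -0.0, -0.111]
[-9.0, 31.0, 2.0] [-0.0, -0.0, -0.111]
[-12.0, 29.0, 2.0] [-0.0, -0.0, -0.111]
```

Call:
play_rows(
  deltas=[
    [[-2,32,2],[0,0,-0.11],60],
    [[-5,31,2],[0,0,-0.11],60],
    [[-9,31,2],[0,0,-0.11],60],
    [[-12,29,2],[0,0,-0.11],60],
    [[0,0,0],[0,0,0],60],
    [[0,0,0],[0,0,0],60],
  ],
)

```text
t: 11.1
position: [693.0, -265.1, 131.1]
ee_rot: [-1.686, -2.649, 0.001]
ft_force: [0.4, -0.4, -0.1]
grip_width: 60.1
grasp_force: 0.0
```

```bash
python3 - <<'E'
from h import *
s=get_state();print(s["t"],s["position"],s["ee_rot"],s["grip_width"])
im=snapshot("wrist");cv2.imwrite("pics/w3.png",im[:,:,::-1])
print([(np.round(d["at"],1).tolist(),round(d["conf"],2)) for d in mark_of("wrist","rider")[:2]])
print([(np.round(d["at"],1).tolist(),round(d["conf"],2)) for d in boxes_of("wrist","rider")[:2]])
E
```

```text
11.1 [ 693.01778843 -265.08206863  131.13218318] [-1.68620312e+00 -2.64912665e+00  7.59755751e-04] 60.112332047605875
[([665.8, -200.5, -2.6], 0.65)]
[([662.7, -200.4, 29.9], 0.72)]
```

View pics/w3.png

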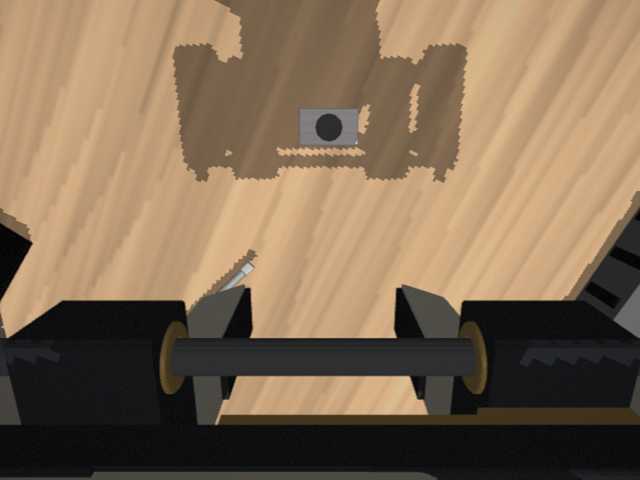

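The rider's top is at px (300–358, 109–147), squarely aligned with the tool, and the fingers are centred at px 323.

```bash
python3 - <<'E'
from h import *
p=ray("wrist",[(329,128),(300,109),(357,109),(300,147),(358,147)],30)
s=get_state();r=R.from_rotvec(s["ee_rot"]).inv()
print(p.round(1)); print(r.apply(p-s["position"]).round(1))
print(r.apply(np.array([664,-200.4,30])-s["position"]).round(1))
E
```

```text
[[ 666.7 -199.    30. ]
 [ 646.3 -196.4   30. ]
 [ 677.1 -182.    30. ]
 [ 655.4 -216.7   30. ]
 [ 687.6 -201.6   30. ]]
[[ 71.7   4.5 101.9]
 [ 82.6 -12.9 101.9]
 [ 82.6  21.2 101.9]
 [ 60.4 -13.2 101.9]
 [ 60.5  22.3 101.9]]
[ 71.5   1.5 101.9]
```

Call:
play_rows(
  deltas=[
    [[35,2,20],[0,0,0],60],
    [[37,2,20],[0,0,0],60],
    [[0,0,30],[0,0,0],60],
    [[0,0,30],[0,0,0],60],
    [[0,0,20],[0,0,0],60],
    [[0,0,7],[0,0,0],60],
    [[0,0,0],[0,0,0],60],
    [[0,0,0],[0,0,0],33],
    [[0,0,0],[0,0,0],20],
    [[0,0,0],[0,0,0],20],
    [[0,0,0],[0,0,0],20],
    [[0,0,0],[0,0,0],20],
  ],
  grip_force=12,
)

```text
t: 12.75
position: [667.4, -198.5, 5.4]
ee_rot: [1.685, 2.65, 0.0]
ft_force: [-1.0, -0.1, 3.8]
grip_width: 36.0
grasp_force: 12.0
```

```bash
python3 - <<'E'
from h import *
s=get_state();print(s["t"],s["position"],s["ee_rot"],s["grip_width"],s["grasp_force"])
im=snapshot("wrist");cv2.imwrite("pics/w4.png",im[:,:,::-1])
print([(np.round(d["at"],1).tolist(),round(d["conf"],2)) for d in mark_of("wrist","rider")[:2]])
E
```

```text
12.75 [ 667.3809061  -198.53816506    5.40820995] [1.68548165e+00 2.65013792e+00 1.30556111e-04] 35.98021947320523 12.000308465212584
[([665.9, -198.7, 1.0], 0.62)]
```

View pics/w4.png

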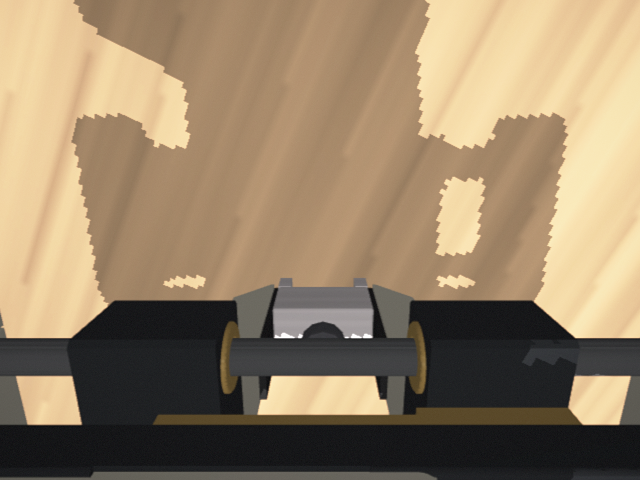

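```bash
python3 - <<'E'
from h import *
s=get_state();r=R.from_rotvec(s["ee_rot"]).inv()
print(r.apply(ray("wrist",[(274,287),(372,287)],30)-s["position"]).round(1))
B=[];
for i in range(4):
    for c in ("scene","top"):
        snapshot(c)
        for n,o in (("blade",0),("rest",90),("stand",0)):
            d=mark_of(c,n)
            if d and d[0]["conf"]>.5: B.append((c,n,d[0]["at"][0],d[0]["at"][1]+o))
for c in ("scene","top"):
    for n in ("blade","rest","stand"):
        v=np.array([b[2:] for b in B if b[:2]==(c,n)]); print(c,n,len(v),v.mean(0).round(1),v.std(0).round(1))
    print([np.round(mark_of(c,n)[0]["at"],0) for n in ("hub_foot","lever_end")])
s["position"]=s["position"]
plan([510,-50,170],np.pi/2-.008,5); print(s["t"])
E
```

```text
[[ 21.3 -16.  -24.6]
 [ 21.3  17.8 -24.6]]
scene blade 4 [511.7  31.9] [1.4 0.5]
scene rest 4 [508.8  32.5] [0.7 0.9]
scene stand 2 [508.   33.6] [0.8 0.2]
[array([ 501., -136.,   72.]), array([515., 309.,  76.])]
top blade 4 [507.1  37.6] [1.  0.7]
top rest 3 [510.9  34.4] [1.8 0.6]
top stand 3 [508.   33.1] [1.4 1.3]
[array([ 512., -135.,   67.]), array([514., 309.,  79.])]
[40.0, -16.0, -33.0] [0.0, 0.0, 0.089]
[39.0, -19.0, -33.0] [0.0, 0.0, 0.089]
[37.0, -23.0, -33.0] [0.0, 0.0, 0.089]
[35.0, -26.0, -33.0] [0.0, 0.0, 0.089]
[32.0, -29.0, -33.0] [0.0, 0.0, 0.089]
12.85
```

Call:
play_rows(
  deltas=[
    [[0,0,-30],[0,0,0],20],
    [[20,-8,-50],[0,0,0],20],
    [[40,-16,-40],[0,0,0.089],20],
    [[39,-19,-30],[0,0,0.089],20],
    [[37,-23,-15],[0,0,0.089],20],
    [[35,-26,0],[0,0,0.089],20],
    [[12,-21,0],[0,0,0.089],20],
    [[0,0,0],[0,0,0],20],
    [[0,0,0],[0,0,0],20],
  ],
)

```text
t: 15.78
position: [504.3, -54.6, 169.8]
ee_rot: [2.228, 2.214, 0.001]
ft_force: [0.1, -0.5, -0.3]
grip_width: 35.9
grasp_force: 12.0
```

```bash
python3 - <<'E'
from h import *
s=get_state();r=R.from_rotvec(s["ee_rot"]).inv();print(s["t"],s["position"],s["ee_rot"],s["grip_width"])
im=snapshot("wrist");cv2.imwrite("pics/w5.png",im[:,:,::-1])
for n in ("blade","rider"): print([(np.round(d["at"],1).tolist(),round(d["conf"],2)) for d in mark_of("wrist",n)[:2]])
for z,v in ((0,279),(9,287),(30,308)):
    z=s["position"][2]-5.4+z
    print(r.apply(ray("wrist",[(323,v)],z)-s["position"]).round(1))
E
```

```text
15.775 [504.26399584 -54.6343844  169.83565659] [2.22790440e+00 2.21363512e+00 8.34695234e-04] 35.915702234684325
[]
[([502.5, -53.2, 163.2], 0.7)]
[[12.9  0.6  5.4]]
[[13.   0.6 -3.6]]
[[ 13.9   0.6 -24.6]]
```

View pics/w5.png

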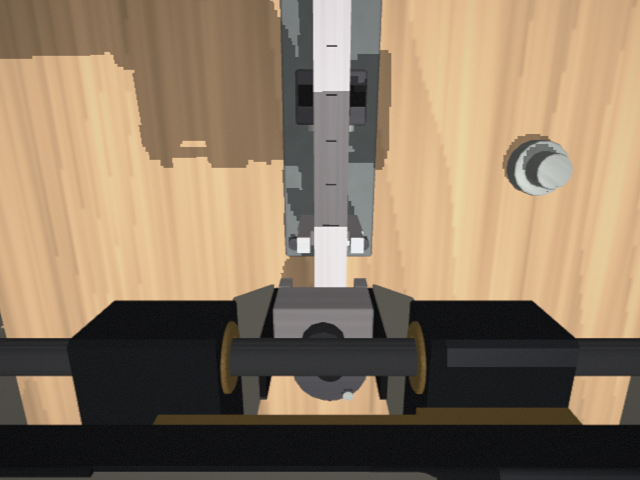

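The wrist view shows the lever running over the blade. The blade block is near px (331,97), and the held rider is at (323,310).

```bash
python3 - <<'E'
from h import *
im=cv2.imread("pics/w5.png"); g=cv2.cvtColor(im,cv2.COLOR_BGR2GRAY)
print("rows64-128 c305",g[64:130,305].tolist());print("c357",g[64:130,357].tolist())
print("r94 c285-380",g[94,285:380].tolist()); print("r170",g[170,280:380].tolist())
cv2.imwrite("pics/crop5.png",cv2.resize(im[50:140,260:400],(700,450),interpolation=cv2.INTER_NEAREST))
E
```

```text
rows64-128 c305 [79, 79, 78, 80, 75, 57, 47, 50, 55, 53, 54, 52, 53, 54, 53, 53, 55, 52, 53, 55, 46, 21, 19, 22, 22, 21, 18, 15, 22, 16, 20, 19, 22, 18, 25, 23, 22, 23, 23, 17, 22, 23, 35, 59, 54, 51, 52, 53, 51, 50, 51, 53, 53, 53, 50, 52, 50, 49, 50, 44, 46, 79, 78, 80, 77, 78]
c357 [75, 77, 78, 77, 75, 64, 60, 72, 83, 86, 87, 83, 56, 53, 52, 55, 58, 54, 57, 54, 51, 39, 32, 35, 32, 30, 31, 31, 21, 19, 20, 17, 20, 14, 14, 17, 20, 22, 22, 20, 22, 19, 41, 90, 89, 90, 89, 88, 85, 89, 87, 87, 88, 89, 89, 87, 89, 90, 88, 83, 74, 68, 78, 80, 80, 77]
r94 c285-380 [80, 78, 78, 79, 80, 80, 79, 81, 78, 77, 58, 45, 40, 28, 20, 23, 20, 24, 27, 19, 20, 18, 20, 21, 19, 19, 19, 32, 93, 130, 141, 140, 140, 141, 139, 136, 137, 136, 136, 136, 121, 85, 59, 60, 57, 59, 58, 61, 60, 59, 60, 80, 121, 139, 140, 143, 141, 139, 139, 136, 135, 137, 140, 139, 101, 43, 19, 22, 18, 20, 23, 18, 20, 15, 19, 21, 22, 23, 18, 21, 30, 49, 70, 76, 76, 77, 77, 78, 78, 77, 77, 71, 72, 105, 120]
r170 [194, 165, 130, 98, 98, 124, 134, 136, 138, 136, 137, 138, 136, 135, 136, 135, 137, 135, 106, 79, 79, 78, 79, 80, 79, 81, 78, 80, 79, 79, 80, 79, 79, 91, 122, 138, 138, 137, 138, 136, 134, 134, 135, 136, 136, 137, 137, 137, 136, 138, 140, 139, 139, 141, 141, 137, 137, 135, 136, 138, 140, 138, 135, 135, 134, 137, 138, 136, 137, 138, 139, 139, 139, 140, 141, 140, 139, 139, 141, 139, 138, 139, 139, 139, 139, 139, 140, 139, 139, 140, 139, 138, 138, 130, 123, 161, 182, 183, 182, 182]
```

View pics/crop5.png

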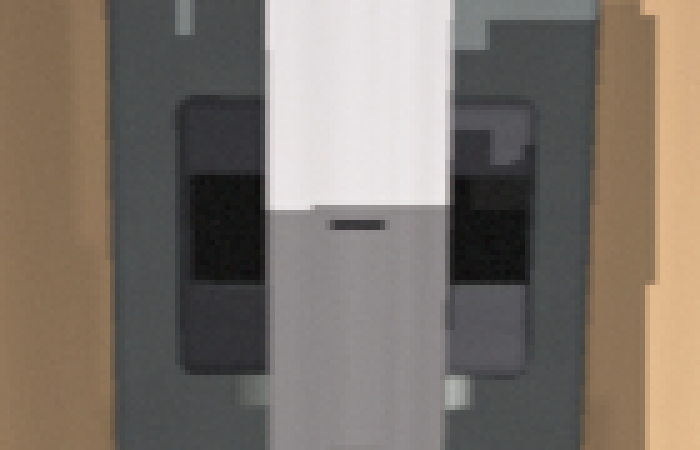

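The crop shows the black blade cap at columns 298–366, rows 85–106, with the lever at columns 313–349.

```bash
cat > m.py <<'E'
from h import *
E
python3 - <<'E'
from h import *
print("blade",ray("wrist",[(331.5,95.3),(298,95),(366,95),(331.5,84.7),(331.5,106)],70).round(1))
print("lever",ray("wrist",[(313,94),(349.5,94),(313.5,170),(347,170)],84).round(1))
print(get_state()["position"])
E
```

```text
blade [[510.5  36.1  70. ]
 [490.8  36.4  70. ]
 [530.7  36.1  70. ]
 [510.5  41.9  70. ]
 [510.5  30.1  70. ]]
lever [[499.9  36.1  84. ]
 [520.2  36.   84. ]
 [499.7  -5.7  84. ]
 [519.2  -5.8  84. ]]
[504.23294246 -54.45891953 169.59251397]
```

Call:
play_rows(
  deltas=[
    [[30,2,0],[0,0,0],20],
    [[30,2,10],[0,0,0],20],
    [[20,1,20],[0,0,0],20],
    [[9,0,20],[0,0,0],20],
    [[0,0,18],[0,0,0],20],
    [[0,0,0],[0,0,0],20],
    [[0,0,0],[0,0,0],20],
  ],
)

```text
t: 16.8
position: [509.5, 34.5, 102.0]
ee_rot: [2.23, 2.212, 0.001]
ft_force: [0.3, 0.9, -0.3]
grip_width: 36.1
grasp_force: 12.0
```

```bash
python3 - <<'E'
from h import *
look()
for c in ("wrist","scene","top"):
    im=snapshot(c); cv2.imwrite(f"pics/{c}6.png",im[:,:,::-1])
    print(c,[(n,np.round(d["at"],1).tolist(),round(d["conf"],2)) for n in("rider","blade") for d in mark_of(c,n)[:1]])
a=cv2.imread("pics/wrist6.png"); b=cv2.imread("pics/scene6.png")[190:290,260:420]
cv2.imwrite("pics/six.png",np.hstack([a[200:400,160:480],cv2.resize(b,(320,200))]))
print(get_state()["ee_rot"])
E
```

```text
16.8 [509.5  34.5 102. ] [ 0.3  0.9 -0.3]
scene hub_foot [([507.3, -134.4, 71.9], 0.91)]
scene lever_end [([511.3, 309.8, 73.2], 0.83)]
scene lever [([503.7, 95.1, 70.5], 0.85)]
top hub_foot [([511.0, -130.5, 67.2], 0.88)]
top lever_end [([509.7, 311.5, 77.3], 0.74)]
top lever [([511.4, 98.9, 70.2], 0.96)]
wrist [('rider', [509.4, 33.3, 94.8], 0.84)]
scene [('rider', [674.4, 172.5, -0.9], 0.24), ('blade', [512.1, 30.7, 72.2], 0.78)]
top [('rider', [512.4, 309.0, 80.0], 0.63)]
[-2.22907462e+00 -2.21369112e+00 -1.36473140e-05]
```

View pics/six.png

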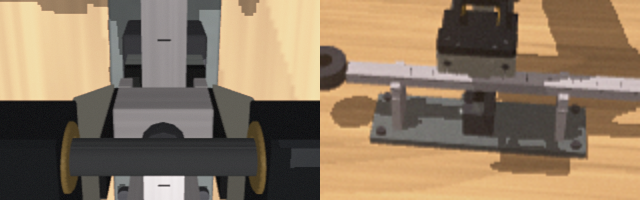

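The wrist crop shows the rider straddling the bar line. The scene crop shows the gripper centred over the blade pillar, with both near x≈479. I'll lower it gently.

Call:
play_rows(
  deltas=[
    [[0,0,10],[0,0,0],20],
    [[0,0,7],[0,0,0],20],
    [[0,0,2],[0,0,0],20],
    [[0,0,1],[0,0,0],20],
    [[0,0,0],[0,0,0],20],
  ],
)

```text
t: 18.27
position: [509.1, 35.1, 81.8]
ee_rot: [2.229, 2.214, 0.0]
ft_force: [-0.6, -0.4, -0.9]
grip_width: 35.8
grasp_force: 12.0
```

Call:
play_rows(
  deltas=[
    [[0,0,1],[0,0,0],20],
    [[0,0,0],[0,0,0],20],
  ],
)

```text
t: 18.52
position: [509.1, 35.1, 80.8]
ee_rot: [2.229, 2.214, 0.0]
ft_force: [-0.3, 0.0, 0.1]
grip_width: 35.8
grasp_force: 12.0
```

Call:
play_rows(
  deltas=[
    [[0,0,0.6],[0,0,0],20],
    [[0,0,0],[0,0,0],20],
  ],
)

```text
t: 18.77
position: [509.1, 35.1, 80.3]
ee_rot: [2.229, 2.213, 0.0]
ft_force: [-0.5, 0.1, 2.5]
grip_width: 35.9
grasp_force: 12.0
```

Call:
play_rows(
  deltas=[
    [[0,0,0],[0,0,0],37],
    [[0,0,0],[0,0,0],40],
    [[0,0,0],[0,0,0],48],
    [[0,0,0],[0,0,0],60],
    [[0,0,0],[0,0,0],60],
  ],
  grip_force=3,
)

```text
t: 19.4
position: [509.0, 35.1, 80.1]
ee_rot: [2.229, 2.214, 0.0]
ft_force: [0.0, -0.2, -0.8]
grip_width: 59.3
grasp_force: 0.0
```

Call:
play_rows(
  deltas=[
    [[0,0,-10],[0,0,0],60],
    [[0,0,-25],[0,0,0],60],
    [[0,0,-35],[0,0,0],60],
    [[-40,0,-30],[0,0,0],60],
    [[-40,0,0],[0,0,0],60],
    [[0,0,0],[0,0,0],60],
    [[0,0,0],[0,0,0],60],
  ],
)

```text
t: 20.27
position: [508.3, -44.4, 180.5]
ee_rot: [-2.229, -2.214, -0.001]
ft_force: [-0.2, 1.0, 0.1]
grip_width: 59.5
grasp_force: 0.0
```

```bash
python3 - <<'E'
from h import *
look()
for c in ("wrist","scene","top"):
    im=snapshot(c); cv2.imwrite(f"pics/{c}7.png",im[:,:,::-1])
    print(c,[(n,np.round(d["at"],1).tolist(),round(d["conf"],2)) for n in("rider","blade") for d in mark_of(c,n)[:1]])
a=cv2.imread("pics/wrist7.png"); b=cv2.imread("pics/scene7.png")[200:275,230:470]
cv2.imwrite("pics/seven.png",np.vstack([a[0:300,120:520],cv2.resize(b,(400,125))]))
E
```

```text
20.275 [508.3 -44.4 180.5] [-0.2  1.   0.1]
scene hub_foot [([504.9, -134.0, 72.0], 0.66)]
scene lever_end [([512.0, 311.1, 78.1], 0.87)]
scene lever [([506.1, 97.0, 69.2], 0.64)]
top hub_foot []
top lever_end [([513.3, 308.3, 79.4], 0.6)]
top lever [([511.6, 98.0, 67.7], 0.55)]
wrist [('rider', [509.0, 35.8, 75.5], 0.93)]
scene [('rider', [508.0, 36.6, 73.7], 0.62), ('blade', [512.1, 31.5, 70.4], 0.9)]
top [('rider', [507.3, 32.7, 73.7], 0.62), ('blade', [508.7, 38.2, 69.2], 0.78)]
```

View pics/seven.png

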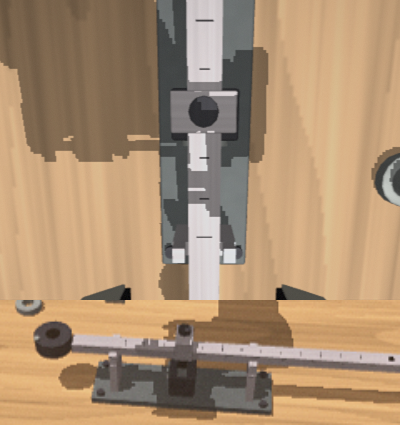

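The wrist crop shows the rider squarely astride the bar over the blade block. The scene crop shows the lever level with the rider above the pillar. I'll check the y offset numerically.

```bash
python3 - <<'E'
from h import *
im=cv2.imread("pics/wrist7.png"); g=cv2.cvtColor(im,cv2.COLOR_BGR2GRAY).astype(int)
print("rider col 300 rows 80-145",g[80:145,300].tolist())
print("block col 292",g[70:155,292].tolist()); print("block col 357",g[70:155,357].tolist())
for z,v in ((105,93),(105,133),(105,134)): print(z,v,ray("wrist",[(323,v)],z).round(1))
snapshot("scene"); print([np.round(mark_of("scene",n)[0]["at"],0) for n in ("hub_foot","lever_end")],get_state()["t"])
E
```

```text
rider col 300 rows 80-145 [71, 70, 71, 70, 70, 70, 71, 69, 36, 41, 67, 120, 130, 128, 126, 127, 125, 126, 127, 129, 131, 131, 129, 128, 128, 126, 124, 125, 126, 126, 125, 128, 129, 129, 129, 129, 128, 126, 122, 125, 126, 125, 127, 127, 125, 125, 123, 126, 128, 129, 128, 122, 103, 56, 45, 45, 44, 47, 42, 40, 54, 70, 70, 69, 71]
block col 292 [71, 70, 73, 70, 70, 68, 71, 70, 69, 69, 70, 69, 68, 69, 69, 68, 69, 68, 58, 43, 64, 120, 131, 127, 127, 126, 126, 128, 125, 128, 130, 129, 129, 129, 125, 123, 124, 124, 123, 124, 126, 125, 127, 129, 129, 127, 128, 124, 120, 122, 123, 123, 123, 122, 121, 122, 121, 122, 125, 124, 123, 118, 96, 50, 40, 41, 39, 43, 47, 58, 68, 71, 79, 117, 119, 114, 71, 69, 70, 71, 69, 71, 70, 71, 72]
block col 357 [69, 69, 70, 69, 69, 69, 69, 69, 71, 69, 71, 69, 69, 70, 70, 68, 67, 69, 63, 43, 44, 78, 130, 119, 109, 70, 65, 64, 63, 65, 65, 63, 65, 61, 58, 55, 54, 48, 48, 46, 45, 43, 46, 47, 47, 45, 46, 43, 40, 43, 40, 41, 42, 40, 45, 47, 46, 45, 44, 45, 44, 45, 41, 38, 41, 42, 39, 40, 44, 54, 63, 71, 72, 72, 71, 71, 72, 71, 71, 71, 71, 71, 72, 71, 70]
105 93 [[509.6  45.4 105. ]]
105 133 [[509.5  24.9 105. ]]
105 134 [[509.5  24.4 105. ]]
[array([ 505., -136.,   67.]), array([513., 310.,  76.])] 21.275
```

```bash
python3 -c "
from bench import *
print(job_done())"
```

```text
the job is handed in; nothing more can be done
None
```

I slid the lever until it balanced level on the blade and set the rider astride it, within about 1 mm of the blade's middle by the wrist camera. The lever was still level at the last look. The job is handed in at about 21 s; the verdict was not shown.

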